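# Load a panel on the sloped inspection rest and start the measurement

### The arm

A 7-joint arm with a two-finger parallel gripper is mounted at the origin on the work surface. World frame = base frame: x ahead of the robot, y to its left, z up, the work surface at z = 0. Lengths are in m, angles in rad, forces in N, time in s.
With the tool pointing down it reaches from about 0.4 to 0.85 m from the base axis. Payload 10.4 kg.
Tool frame: the origin (TCP) lies between the finger pads; the fingertips stand 19 mm ahead of it and the grasp point (between the pads) is the TCP (manip.tips_ahead is the distance from the TCP to the fingertips, in m); z points along the fingers, y is the line along which they close (so a half turn about z gives the same grasp; the last joint's range is limited). The gripper opens to 85 mm and grips with 20 to 120 N. Pads are 22 mm wide; open, the fingers measure 114 mm over their backs; the gripper's body (76 mm by 85 mm) begins 54 mm behind the grasp point. The pads swing forward as they close: fully open they stand 13 mm farther back than shut.
Start: joints at [1.293, 0.332, -0.065, 1.46, 0.022, 1.35, -0.088], TCP at [0.158, -0.605, 0.226] pointing down, gripper open.
Joint ranges: [-2.6, 2.6], [-0.5, 2.12], [-1.47, 1.34], [0.16, 2.42], [-1.27, 4.41], [0.06, 2.06], [-2.6, 2.6]. Speed limits (rad/s): [2.22, 2.22, 2.79, 2.79, 3.14, 3.14, 3.14].

### API

Orientations are given as a unit quaternion [x, y, z, w].
In Python, from workcell import manip, viewer gives the robot as it stands.
- The arm moves only by the tool arm_command, never from a script. Its argument "series" is text: rows parted by semicolons, each of 5 numbers parted by spaces: the closure, from 0 (fully open) to 1 (shut), then the shift along the tool's x, y, z normalised to -1 to 1, where 1 is 0.4 m, then the turn about the tool's z normalised to -1 to 1, where 1 is 180 degrees. In form: jaw tx ty tz spin; .... A call has exactly 10 rows; each row shifts and turns the commanded pose from where the row before left it, along the tool's axes as they then stand; what a row does not reach is not made up. A row lasts 1/8 s, in which the tool goes at most 62.5 mm and 10.7 degrees, less where a joint would pass 70% of its speed; a pose out of reach is approached as far as the arm can. A call with a number of a shift or a turn outside -1 to 1 is refused whole. A call with a gripper value outside its range is refused whole. The fingers move at their own pace and stop on an object; "newtons" is the grip in N (left out, the last holds). Time passes only in rows, so rows that do not move let the fingers close, or fill a call up. It gives the time, the measured TCP pose, the force, the opening and the grip force at its end, in the units of the state.
- manip.get_obs(): the state, without advancing time (a new reading comes with each control period).
- viewer.camera(name): name is "scene" or "top"; returns a dict with "pixels" (400x640x3 uint8, red, green, blue), "intrinsics" (3x3 intrinsics, pixels), "extrinsics" (4x4, takes a point from world to camera coordinates). Camera axes: x right, y up, looking along -z (the intrinsics and any distortion apply to the point x, -y, -z); pixel columns grow to the right and rows downward; lengths in m; the calibration is good to about 2 mm. A picture is of the moment at which its call begins. There is no depth.
- manip.hand_in(): hands the job in; it is judged then, once.
The state is a dict: "clock": time; "joint_pos": joint angles; "joint_velocities": joint speeds; "tau": joint torques, N m; "position": TCP position; "ee_rot": TCP orientation; "ft_force": force on the tool from outside, world axes, zero at the start; "torque": the same for the moment, N m; "grip_width": opening from 0.0 (shut) to 1.0 (fully open); "grasp_force": force on a finger pad.
Only numpy, scipy, OpenCV 4.12 (cv2) and the standard library are available. Lean on these libraries where they do the work, as an engineer would, in place of code of your own. Each camera call takes 0.05 s, during which the arm holds its last target. There are 200 camera calls.

### The job

Take only the top blue panel from the stack and lay it, face up, on the narrow sloped rest: lengthwise up the slope, centred across the bed, its lower end against the yellow stop. Set it down rather than dropping it, and leave the rest of the stack and the other things on the bench where they are. Once you have let go of the panel, push the lever with the red knob fully over to its other end to start the measurement.

Things in the scene. Friction and masses are not known exactly. Their poses are not given: they have to be found in the camera images.
- panel_a: The top panel of the stack, the one to be moved: 150 x 60 x 12 mm blue instrument panel with a black window, two metal studs and a white dot flush on its top face, about 0.3 kg; origin at the centre of its underside, x along its 150 mm length, y across its 60 mm width, z up out of its face. 
- panel_b: The middle panel of the stack, directly under the top one; stays. 150 x 60 x 12 mm blue instrument panel with a black window, two metal studs and a white dot flush on its top face, about 0.3 kg; origin at the centre of its underside, x along its 150 mm length, y across its 60 mm width, z up out of its face. 
- panel_c: The bottom panel of the stack; stays. 150 x 60 x 12 mm blue instrument panel with a black window, two metal studs and a white dot flush on its top face, about 0.3 kg; origin at the centre of its underside, x along its 150 mm length, y across its 60 mm width, z up out of its face. 
- riser: Wooden riser block under the stack, 170 x 90 mm, fixed; origin 40 mm below the centre of its top face, which stands 10 to 40 mm above the bench.
- stand: Black base block of the sloped rest, 200 x 100 mm, fixed; its top is 40 mm above its origin (which may lie up to 25 mm below the bench). Two dark posts carry the bed above it.
- bed: Bed of the rest: aluminium bar 150 x 40 mm, 12 thick, sloping 25 degrees, low end nearer the robot. Origin on its top surface, mid-width, at the inner face of the yellow stop at the low end; x runs up the slope, y across, z square out of it. The stop is 50 wide, 10 thick (x -10 to 0), 14 above the surface. A panel lying right has its origin at x 75, y 0, z 0 mm and overhangs 10 mm each side.
- lever (a joint): Angle of the start lever: 0 leaning towards the robot side (its box's -x, 0.5 rad off upright), 1.0 rad fully over to the far side (+x of its box). It starts at 0 to 0.25 and stays where it is left (light friction).
- lever_tip (a point): Centre of the lever's red knob (26 mm diameter), at the end of the 10 mm thick steel lever, 80 mm from its pivot.
- lever_base: Grey box of the lever, 70 x 50 x 25 mm, fixed; origin at the centre of its underside. The pivot lies 22 mm above the origin, its axis along y; the lever swings from -x to +x of this frame.
- meter: Bystander: yellow hand-held meter, 85 x 170 x 42 mm, lying flat.
- magnifier: Bystander: black magnifying glass lying flat, 76 mm head, 12 mm thick, handle along -x to 135 mm from the head centre (its origin).
- screwdriver: Bystander: screwdriver lying along its x.
- mug: Bystander: white mug, 80 mm diameter, 90 mm high.
- mouse: Bystander: black computer mouse, 105 x 62 x 34 mm.
- cleaner: Bystander: blue bottle, 60 mm diameter, 140 mm high.
There are look-alikes about, which are no part of the job. Leave any orange look-alike of the panel_b alone.

How it is judged:
By the outcome, as a careful person would: the job done as asked, in the order asked, and still so for the second after the job is handed in, with the robot touching nothing.
It also fails if it takes over 45 s, if anything falls off the work surface, if the arm or the gripper's body presses on something with over 40 N, if the wrist force passes 120 N, or if a joint passes its speed limit or range.

## Working session

There is one attempt and no reset: what is moved stays moved. The work goes in short steps, Python scripts to look and compute and a tool call to move; the robot and the scene stay as the last step left them, time stands still between calls to the robot, and variables do not carry over. Pictures are saved under pics/ and viewed, at most 10 in all, crops included, and the job is handed in when it is done.

Besides the shell and the picture viewer there is one more tool, called as name(argument=value, ...) on one line, values as JSON. arm_command: Moves the arm, as the interface text tells. Scaled input: -1 to 1 covers 0.4 m each way for a shift and 180 degrees each way for a turn. Its arguments: {"type":"object","properties":{"series":{"type":"string"},"newtons":{"type":"number"}},"required":["series"]}

```bash
mkdir -p pics; ls
python3 - <<'E'
from workcell import manip, viewer
import cv2, numpy as np, pickle
o=manip.get_obs(); print(o)
print([a for a in dir(manip) if a[0]!='_'])
for n in("scene","top"):
    c=viewer.camera(n); pickle.dump(c,open(f'pics/{n}0.pkl','wb'))
    cv2.imwrite(f'pics/{n}0.png',c["pixels"][:,:,::-1]); print(c["intrinsics"],c["extrinsics"],c.keys())
E
```

```text
pics
{'clock': 0.0, 'joint_pos': array([ 1.2934103 ,  0.3328828 , -0.064693  ,  1.46094303,  0.02160781,
        1.34991409, -0.0884992 ]), 'joint_velocities': array([ 0.0005771 , -0.0026988 , -0.00018122,  0.00097221,  0.00141018,
        0.00032542,  0.00077157]), 'tau': array([-1.65539450e-04, -6.25447512e+01,  4.92641435e-02, -3.91599691e+01,
        1.61838467e-02,  1.00827921e-02,  1.65770808e-05]), 'position': array([ 0.15741325, -0.6044504 ,  0.22550829]), 'ee_rot': array([ 9.91895142e-01,  1.27057075e-01, -1.30657327e-04, -7.13900813e-04]), 'ft_force': array([0.07095804, 0.41548291, 0.04117947]), 'torque': array([-0.04219567,  0.01572745,  0.03179129]), 'grasp_force': 0.0, 'grip_width': 1.0004092571485776}
['MotionError', 'get_obs', 'hand_in', 'tips_ahead']
[[375.43775372   0.         322.0480581 ]
 [  0.         375.43775372 197.27774648]
 [  0.           0.           1.        ]] [[ 0.74517248  0.66678287  0.01088925 -0.38852746]
 [-0.40262527  0.43682261  0.80441214  0.15782395]
 [ 0.53161157 -0.60381008  0.59397183 -1.433236  ]
 [ 0.          0.          0.          1.        ]] dict_keys(['pixels', 'intrinsics', 'extrinsics'])
[[495.94913102   0.         313.4741071 ]
 [  0.         495.94913102 198.62118446]
 [  0.           0.           1.        ]] [[ 6.26125933e-04 -9.99915229e-01 -1.30055087e-02 -1.28300772e-02]
 [ 9.90474858e-01 -1.17064921e-03  1.37688729e-01 -5.08762749e-01]
 [-1.37692282e-01 -1.29678398e-02  9.90390161e-01 -1.52922856e+00]
 [ 0.00000000e+00  0.00000000e+00  0.00000000e+00  1.00000000e+00]] dict_keys(['pixels', 'intrinsics', 'extrinsics'])
```

View pics/scene0.png

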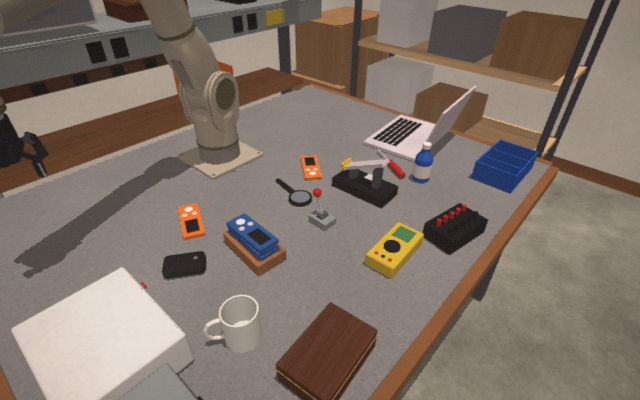

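View pics/top0.png

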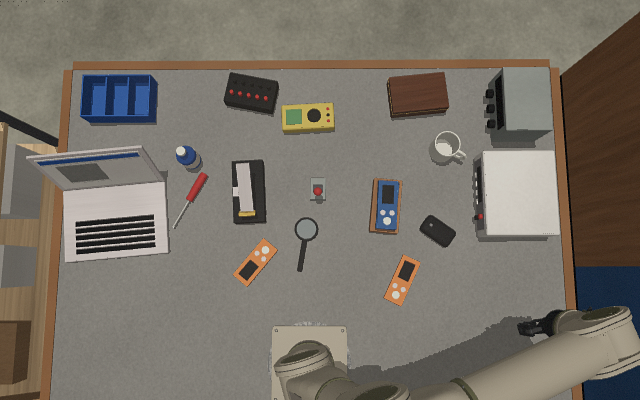

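The top view shows the blue stack at (387,203), the sloped rest at (246,190) with its yellow stop at about (247,213), and the lever knob at (318,191). In the scene view these are at (253,235), (368,175) and (318,192).

Things that could be taken for panel_a, by top-view pixel:
- blue stack (387,203): chosen, as the only blue panel with a window and studs
- orange look-alikes (255,262) and (402,280): rejected on colour
- blue bin (119,98), meter (308,117) and mouse (437,230): rejected on shape

Next I'll check the choice in one close crop.

Run:
```python
import cv2, numpy as np
s=cv2.imread('pics/scene0.png'); t=cv2.imread('pics/top0.png')
def cr(im,x,y,w=66,h=50): return cv2.resize(im[y-h//1:y+h,x-w:x+w],(400,300),interpolation=cv2.INTER_CUBIC)
cv2.imwrite('pics/crops.png',np.vstack([np.hstack([cr(s,253,240,53,40),cr(t,387,203,53,40)]),np.hstack([cr(s,350,190,66,50),cr(t,275,190,66,50)])]))
```

```text
(no output)
```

View pics/crops.png

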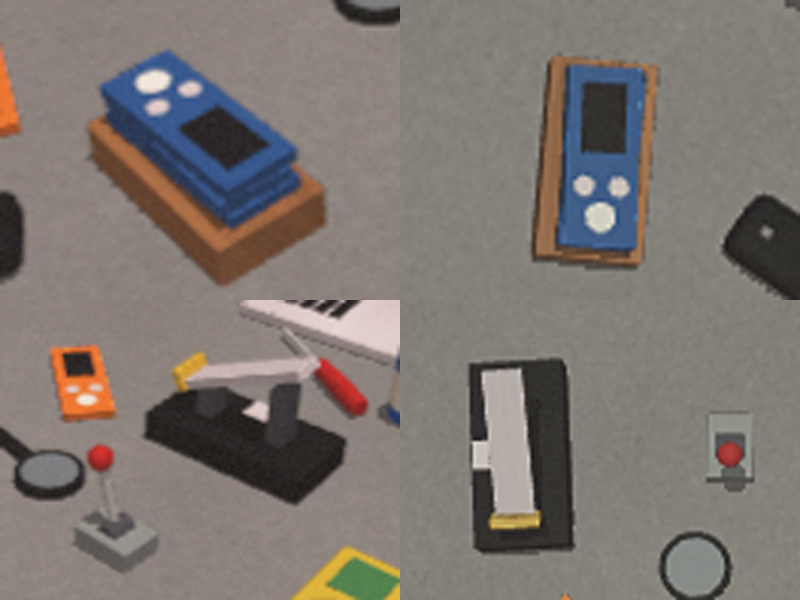

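The crop confirms the choice: the top panel of the blue stack, staggered on panel_b, lies on the wooden riser with its white dot nearer the robot. The bed is light grey with the yellow stop at its near end, and the red knob leans towards the robot.

```bash
cat > h.py <<'E'
import cv2, numpy as np, pickle
from scipy.optimize import least_squares
def load(n): return pickle.load(open(f'pics/{n}.pkl','rb'))
def P(c): return c["intrinsics"]@np.diag([1,-1,-1])@c["extrinsics"][:3]
def proj(c,X):
    q=P(c)@np.r_[np.asarray(X,float),1]; return q[:2]/q[2]
def onz(c,uv,z):   # ray to plane z
    M=P(c); H=np.c_[M[:,0],M[:,1],M[:,2]*z+M[:,3]]
    q=np.linalg.solve(H,np.r_[uv,1]); return np.r_[q[:2]/q[2],z]
def tri(c1,u1,c2,u2):
    X=cv2.triangulatePoints(P(c1),P(c2),np.float64(u1).reshape(2,1),np.float64(u2).reshape(2,1)).ravel(); X=X[:3]/X[3]
    return X, np.linalg.norm(proj(c1,X)-u1), np.linalg.norm(proj(c2,X)-u2)
def hsv(c): return cv2.cvtColor(c["pixels"],cv2.COLOR_RGB2HSV)
def blobs(c,box,lo,hi,amin=4):
    x0,y0,x1,y1=box; im=cv2.resize(c["pixels"][y0:y1,x0:x1],None,fx=8,fy=8,interpolation=cv2.INTER_CUBIC)
    m=cv2.inRange(cv2.cvtColor(im,cv2.COLOR_RGB2HSV),lo,hi)
    cs,_=cv2.findContours(m,cv2.RETR_EXTERNAL,cv2.CHAIN_APPROX_NONE); out=[]
    for k in sorted(cs,key=cv2.contourArea,reverse=True):
        a=cv2.contourArea(k)/64
        if a<amin: break
        M=cv2.moments(k); f=lambda p:(np.asarray(p,float)+.5)/8-.5+np.array([x0,y0])
        out.append((a,f([M['m10']/M['m00'],M['m01']/M['m00']]),f(cv2.boxPoints(cv2.minAreaRect(k))),f(cv2.approxPolyDP(k,14,True)[:,0])))
    return out
E
python3 - <<'E'
from h import *
np.set_printoptions(precision=1,suppress=True)
s,t=load('scene0'),load('top0')
def show(n,c,box,lo,hi,poly=True):
    print(n)
    for b in blobs(c,box,lo,hi)[:4]: print('  A%.0f'%b[0],b[1],*( [b[2].tolist(),b[3].tolist()] if poly else []))
B=(225,205,295,262);T=(365,172,410,238)
show('win s',s,B,(0,0,0),(180,255,50),0); show('win t',t,T,(0,0,0),(180,255,50),0)
show('dots s',s,B,(0,0,140),(180,70,255),0); show('dots t',t,T,(0,0,140),(180,70,255),0)
show('blue t',t,T,(95,90,40),(125,255,255)); show('blue s',s,B,(95,90,95),(125,255,255))
show('yel s',s,(330,150,360,180),(18,120,80),(35,255,255)); show('yel t',t,(230,200,270,225),(18,120,80),(35,255,255))
show('bed s',s,(335,150,405,200),(0,0,140),(180,60,255)); show('bed t',t,(228,155,270,225),(0,0,120),(180,60,255))
show('red s',s,(305,180,330,205),(0,130,80),(8,255,255),0); show('red t',t,(305,175,332,210),(0,130,80),(8,255,255),0)
show('box t',t,(300,170,335,210),(0,0,120),(180,60,255))
for c,p in((t,[(246,180),(240,190),(232,190),(312,180),(318,200),(300,200),(387,195),(378,200),(388,228),(397,225)]),(s,[(375,165),(330,215),(322,222),(310,215),(270,180),(240,228),(265,246),(255,225)])):
    print([(q,hsv(c)[q[1],q[0]].tolist()) for q in p])
E
```

```text
win s
  A168 [258.7 236.1]
win t
  A156 [387.9 194.9]
  A7 [385.3 186. ]
dots s
  A1530 [273.4 222.2]
  A123 [229.8 255.6]
  A50 [240.1 221.2]
  A23 [241.2 228.1]
dots t
  A55 [386.6 220.5]
  A26 [391.5 212.5]
  A26 [382.4 212.1]
blue t
  A955 [386.8 204.7] [[374.93742656707764, 228.3415298461914], [377.76140880584717, 179.70630645751953], [398.667537689209, 180.9202117919922], [395.84355545043945, 229.55543518066406]] [[379.0625, 180.1875], [375.0625, 227.0625], [393.8125, 229.4375], [395.9375, 227.9375], [398.3125, 183.1875], [396.8125, 180.8125]]
blue s
  A880 [252.1 231.8] [[225.11809921264648, 224.0258274078369], [238.03095626831055, 207.59128761291504], [278.7777976989746, 239.6066665649414], [265.86494064331055, 256.0412063598633]] [[226.4375, 222.4375], [259.1875, 250.5625], [277.4375, 241.3125], [276.8125, 238.0625], [244.5625, 213.4375]]
  A145 [261.9 249.1] [[236.98286819458008, 254.5764389038086], [239.81634140014648, 236.8829574584961], [279.13928604125977, 243.18022918701172], [276.30581283569336, 260.8737106323242]] [[239.6875, 237.6875], [260.3125, 258.3125], [278.437
[... 3225 characters left out ...]
9.5625, 169.5625], [334.4375, 169.5625], [334.4375, 209.4375], [299.5625, 209.4375]] [[299.5625, 169.5625], [299.5625, 209.4375], [334.4375, 209.4375], [334.4375, 169.5625]]
[((246, 180), [9, 18, 181]), ((240, 190), [13, 20, 181]), ((232, 190), [19, 26, 80]), ((312, 180), [43, 16, 146]), ((318, 200), [24, 15, 84]), ((300, 200), [21, 20, 130]), ((387, 195), [15, 20, 50]), ((378, 200), [108, 137, 153]), ((388, 228), [108, 136, 144]), ((397, 225), [13, 134, 164])]
[((375, 165), [5, 32, 134]), ((330, 215), [15, 17, 150]), ((322, 222), [17, 15, 150]), ((310, 215), [23, 14, 144]), ((270, 180), [11, 31, 142]), ((240, 228), [6, 31, 224]), ((265, 246), [109, 151, 140]), ((255, 225), [109, 150, 141])]
```

Run:
```python
from h import *
np.set_printoptions(precision=4,suppress=True)
s,t=load('scene0'),load('top0')
for n,a,b in(('win',(258.7,236.1),(387.9,194.9)),('dot',(240.1,221.2),(386.6,220.5)),('stud',(241.2,228.1),(382.4,212.1)),('knob',(316.7,192.1),(317.3,191.)),('stop-y',(340.4,162.9),(255.4,215.4)),('stop+y',(350.6,157.3),(238,216.8))):
    print(n,*tri(s,a,t,b))
print('blobs s dots',[ (round(b[0]),b[1]) for b in blobs(s,(230,210,260,235),(0,0,165),(180,70,255))])
for lo in(150,165):
  for b in blobs(t,(228,155,270,225),(0,0,lo),(180,60,255))[:2]: print('bed',lo,b[0],b[1],b[2].tolist(),b[3].tolist())
for c in(s,t): print('cam',-c["extrinsics"][:3,:3].T@c["extrinsics"][:3,3])
def up(c,x0,y0,w,h,W,H): return cv2.resize(c["pixels"][y0:y0+h,x0:x0+w],(W,H),interpolation=cv2.INTER_CUBIC)[:,:,::-1]
cv2.imwrite('pics/bed.png',np.hstack([up(s,330,145,50*1+0,60,500,600),up(t,232,158,30,60,300,600)]))
```

```text
win [ 0.5158 -0.2424  0.0685] 0.41171153533789107 0.19987395497321886
dot [ 0.4358 -0.2374  0.0704] 0.22087319847861514 0.11359856072435821
stud [ 0.4581 -0.2338  0.0585] 5.890095340858312 2.994769902779213
knob [ 0.5231 -0.0256  0.0982] 0.2165178110421839 0.11784906062591086
stop-y [0.4517 0.1644 0.0818] 0.6689260371969782 0.4170612700468144
stop+y [0.4489 0.219  0.0782] 1.3417106479548913 0.8611212737024512
blobs s dots [(47, array([240.111 , 221.2683])), (19, array([241.353 , 228.0839])), (18, array([249.8912, 223.2513]))]
bed 150 653.4609375 [243.567  187.1517] [[229.3815279006958, 164.08202171325684], [248.4710350036621, 162.19136810302734], [253.26117706298828, 210.556396484375], [234.1716709136963, 212.44705200195312]] [[247.9375, 162.5625], [235.6875, 163.9375], [237.6875, 186.0625], [232.3125, 187.0625], [232.5625, 195.3125], [238.6875, 196.0625], [240.9375, 211.0625], [253.1875, 209.8125]]
bed 165 634.4609375 [243.5729 187.1601] [[229.57494282722473, 164.1656608581543], [248.4287815093994, 162.33519172668457], [253.11210823059082, 210.57345962524414], [234.25827026367188, 212.4039306640625]] [[247.9375, 162.6875], [235.6875, 164.3125], [237.8125, 186.0625], [232.5625, 186.9375], [232.5625, 194.9375], [238.8125, 196.0625], [240.3125, 210.9375], [253.0625, 210.0625]]
cam [ 1.115  -0.6753  0.7286]
cam [ 0.2934 -0.0333  1.5844]
```

View pics/bed.png

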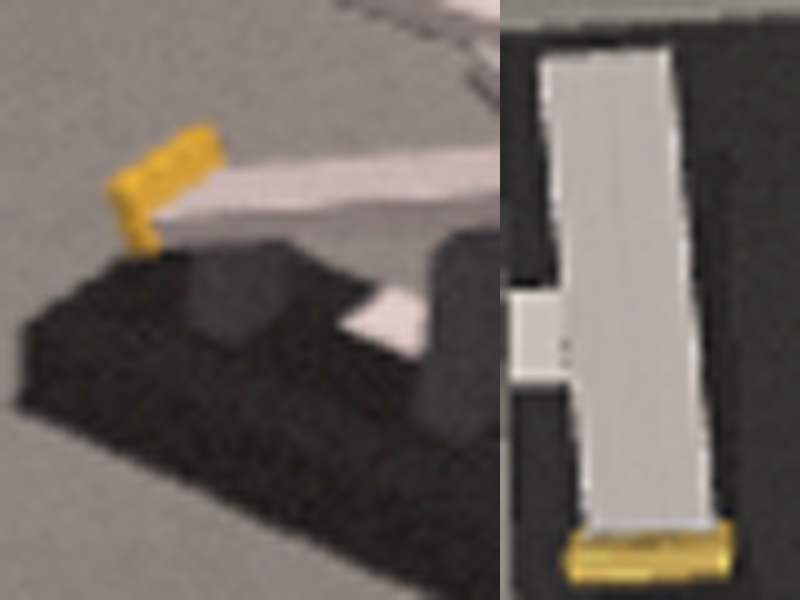

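The crop shows the stop's top face in the scene view with outer corners at about (340.2,163.0) and (350.5,157.0). In the top view the upper bed corners are at (235.4,163.3) and (248.3,162.4), and the stop corners at (237.5,210.8), (254.9,209.4), (255.4,215.4) and (238.0,216.8).

Run:
```python
from h import *
np.set_printoptions(precision=4,suppress=True)
s,t=load('scene0'),load('top0')
from scipy.spatial.transform import Rotation as R
obs=[(t,(150,20,0),(235.4,163.3)),(t,(150,-20,0),(248.3,162.4)),(t,(0,25,14),(237.5,210.8)),(t,(0,-25,14),(254.9,209.4)),(t,(-10,25,14),(238,216.8)),(t,(-10,-25,14),(255.4,215.4)),
 (s,(-10,-25,14),(340.2,163.)),(s,(-10,25,14),(350.5,157.)),(s,(0,-20,0),(345.6,166.2))]
def pose(p,sl=25): return R.from_euler('ZY',[p[3],-sl],degrees=True)
def bed(p,X): return pose(p).apply(np.array(X)/1000)+p[:3]
r=least_squares(lambda p:np.concatenate([proj(c,bed(p,X))-u for c,X,u in obs]),[.46,.19,.07,0],x_scale=[.1,.1,.1,10])
print('bed',r.x,r.fun.reshape(-1,2).round(1).tolist()); print('panel goal',bed(r.x,(75,0,0)),'stand top?')
# independent direct check
for u,z in(((235.4,163.3),.063),((248.3,162.4),.063)): print(onz(t,u,r.x[2]+z))
# panel
zt=.0695
w,d=[onz(t,u,zt) for u in((387.9,194.9),(386.6,220.5))]; m=onz(t,(386.95,212.3),zt)
print('win,dot,stud',w,d,m,'yaw',np.degrees(np.arctan2(*(w-d)[[1,0]])))
for u in((378.3,180.2),(398.6,181.6),(395.9,229.4),(375.1,227.9)): print('corner',onz(t,u,zt))
# right/upper edges
for z in(.024,.025): print('box',[onz(t,u,.025)[:2] for u in((310.6,177.0),(325.5,176.3),(325.2,199.4),(310.6,199.4))]); break
b=blobs(t,(365,170,410,240),(3,60,90),(16,200,255)); print('riser',b[0][2].tolist(),[onz(t,u,.0335)[:2] for u in b[0][2]])
```

```text
bed [0.468  0.1917 0.0735 3.2917] [[-0.3, -0.4], [0.2, -0.3], [0.4, 1.2], [-0.6, 1.7], [0.3, -1.7], [-0.8, -1.2], [0.5, 0.1], [-1.1, 0.2], [-0.5, -0.0]]
panel goal [0.5359 0.1956 0.1052] stand top?
[0.6013 0.2187 0.1365]
[0.604  0.1802 0.1365]
win,dot,stud [ 0.5153 -0.2428  0.0695] [ 0.4361 -0.2372  0.0695] [ 0.4614 -0.2388  0.0695] yaw -4.013070169338399
corner [ 0.5613 -0.214   0.0695]
corner [ 0.5568 -0.2766  0.0695]
corner [ 0.4089 -0.265   0.0695]
corner [ 0.4135 -0.2017  0.0695]
box [array([ 0.5799, -0.0036]), array([ 0.5821, -0.0512]), array([ 0.5076, -0.05  ]), array([ 0.5077, -0.0037])]
riser [[368.68737030029297, 231.2515640258789], [373.2446403503418, 177.02003288269043], [402.4897994995117, 179.47760772705078], [397.9325294494629, 233.70913696289062]] [array([ 0.4058, -0.1855]), array([ 0.5779, -0.2025]), array([ 0.5699, -0.2949]), array([ 0.3981, -0.2765])]
```

Run:
```python
from h import *
np.set_printoptions(precision=4,suppress=True)
s,t=load('scene0'),load('top0')
from scipy.spatial.transform import Rotation as R
obs=[(t,(150,20,0),(235.4,163.3)),(t,(150,-20,0),(248.3,162.4)),(t,(0,25,0),(237.5,210.8)),(t,(0,-25,0),(254.9,209.4)),(t,(0,20,0),(240.1,210.6)),(t,(0,-20,0),(253.1,209.8)),(t,(-10,25,14),(238,216.8)),(t,(-10,-25,14),(255.4,215.4)),
 (s,(-10,-25,14),(340.2,163.)),(s,(-10,25,14),(350.5,157.)),(s,(0,-20,0),(345.6,166.2))]
def bed(p,X): return R.from_euler('ZY',[p[3],-25],degrees=True).apply(np.array(X)/1000)+p[:3]
r=least_squares(lambda p:np.concatenate([proj(c,bed(p,X))-u for c,X,u in obs]),[.46,.19,.07,0],x_scale=[.1,.1,.1,10])
print('bed',r.x,r.fun.reshape(-1,2).round(1).tolist()); print('panel goal',bed(r.x,(75,0,0)), 'tip',bed(r.x,(150,0,0)))
```

```text
bed [0.467  0.1925 0.0728 3.0564] [[-0.3, -0.1], [0.2, 0.1], [0.8, 0.1], [-0.3, 0.6], [-0.1, 0.2], [-0.1, 0.3], [0.0, -1.3], [-1.0, -0.8], [0.4, 0.1], [-1.2, 0.2], [-0.6, -0.1]]
panel goal [0.5349 0.1961 0.1045] tip [0.6028 0.1997 0.1362]
```

Checks on the measurements:
- **Panel top:** z is about 0.0695, so the riser top is about 0.0335, within its 10–40 mm range.
- **Panel outline:** 148 x 63 mm, with yaw about -4.4°.
- **Bed:** origin (0.467, 0.1925, 0.073), yaw about 3.1°. Its 0.150 m length and 40 mm width fit to about 1 px.
- **Knob:** (0.523, -0.026, 0.098), consistent with an 80 mm lever.

I'll move over the stack with the jaws at about 51 mm, ready to touch the top face.

arm_command(series="0.4 0 0 0 0.053; 0.4 0 0 0 0.053; 0.4 0.0935 -0.121 0 0; 0.4 0.0935 -0.121 0 0; 0.4 0.0935 -0.121 0 0; 0.4 0.0935 -0.121 0 0; 0.4 0.0935 -0.121 0 0; 0.4 0.0935 -0.121 0 0; 0.4 0.0935 -0.121 0 0; 0.4 0.0935 -0.121 0 0", newtons=60)

```text
clock: 1.35
position: [0.487, -0.2406, 0.2262]
ee_rot: [0.999, -0.039, -0.0, 0.0]
ft_force: [0.7, -0.4, 0.1]
grip_width: 0.602
grasp_force: 0.0
```

```bash
cat > d.py <<'E'
import sys, numpy as np
from workcell import manip
from scipy.spatial.transform import Rotation as R
o=manip.get_obs(); r=R.from_quat(o["ee_rot"]); M=r.as_matrix(); yaw=np.degrees(np.arctan2(M[1,0],M[0,0]))
print('t %.2f pos'%o["clock"],o["position"].round(4),'yaw %.2f'%yaw,'tilt',M[:,2].round(4),'F',o["ft_force"].round(2),'w %.3f g %.1f'%(o["grip_width"],o["grasp_force"]))
if len(sys.argv)>1:
    g=np.array(list(map(float,sys.argv[1:])))
    dyaw=-(g[3]-yaw)/180; r2=R.from_euler('Z',g[3]-yaw,degrees=True)*r
    print('spin %.4f'%dyaw,'then shift',(r2.inv().apply(g[:3]-o["position"])/.4).round(4))
E
python3 d.py .485 -.2407 .11 -4.4
```

```text
t 1.35 pos [ 0.487  -0.2406  0.2262] yaw -4.50 tilt [-1.e-04 -2.e-04 -1.e+00] F [ 0.74 -0.39  0.11] w 0.602 g 0.0
spin -0.0006 then shift [-0.0048  0.0006  0.2905]
```

arm_command(series="0.4 -0.005 0 0.11 0; 0.4 0 0 0.11 0; 0.4 0 0 0.08 0; 0.4 0 0 0.03 0; 0.4 0 0 0 0; 0.4 0 0 0.0025 0; 0.4 0 0 0.0025 0; 0.4 0 0 0.0025 0; 0.4 0 0 0 0; 0.4 0 0 0 0")

```text
clock: 2.6
position: [0.4841, -0.2421, 0.0914]
ee_rot: [0.999, -0.039, 0.0, 0.0]
ft_force: [-0.2, -0.1, -0.0]
grip_width: 0.597
grasp_force: 0.0
```

```bash
python3 d.py
```

```text
t 2.60 pos [ 0.4841 -0.2421  0.0914] yaw -4.48 tilt [ 1.e-04 -1.e-04 -1.e+00] F [-0.16 -0.12 -0.04] w 0.597 g 0.0
```

arm_command(series="0.4 0 0 0.0025 0; 0.4 0 0 0.0025 0; 0.4 0 0 0 0; 0.4 0 0 0.0025 0; 0.4 0 0 0 0; 0.4 0 0 0.0025 0; 0.4 0 0 0 0; 0.4 0 0 0 0; 0.4 0 0 0 0; 0.4 0 0 0 0")

```text
clock: 3.85
position: [0.4841, -0.2421, 0.0873]
ee_rot: [0.999, -0.039, 0.0, 0.0]
ft_force: [-0.4, 0.5, 0.4]
grip_width: 0.603
grasp_force: 0.0
```

```bash
python3 d.py
```

```text
t 3.85 pos [ 0.4841 -0.2421  0.0873] yaw -4.48 tilt [ 0.e+00 -1.e-04 -1.e+00] F [-0.37  0.49  0.43] w 0.603 g 0.0
```

arm_command(series="0.4 0 0 0.0025 0; 0.4 0 0 0 0; 0.4 0 0 0.0025 0; 0.4 0 0 0 0; 0.4 0 0 0.0025 0; 0.4 0 0 0 0; 0.4 0 0 0 0; 0.4 0 0 0 0; 0.4 0 0 0 0; 0.4 0 0 0 0")

```text
clock: 5.1
position: [0.4841, -0.242, 0.0843]
ee_rot: [0.999, -0.039, 0.0, 0.0]
ft_force: [-0.4, -0.1, -0.2]
grip_width: 0.605
grasp_force: 0.0
```

```bash
python3 d.py
```

```text
t 5.10 pos [ 0.4841 -0.242   0.0843] yaw -4.48 tilt [ 1.e-04 -1.e-04 -1.e+00] F [-0.42 -0.06 -0.23] w 0.605 g 0.0
```

arm_command(series="0.4 0 0 0.0025 0; 0.4 0 0 0 0; 0.4 0 0 0.0025 0; 0.4 0 0 0 0; 0.4 0 0 0 0; 0.4 0 0 0 0; 0.4 0 0 0 0; 0.4 0 0 0 0; 0.4 0 0 0 0; 0.4 0 0 0 0")

```text
clock: 6.35
position: [0.4841, -0.2421, 0.0823]
ee_rot: [0.999, -0.039, 0.0, 0.0]
ft_force: [0.6, 0.5, 0.4]
grip_width: 0.599
grasp_force: 0.0
```

```bash
python3 d.py
```

```text
t 6.35 pos [ 0.4841 -0.2421  0.0823] yaw -4.48 tilt [ 0.e+00 -1.e-04 -1.e+00] F [0.61 0.53 0.41] w 0.599 g 0.0
```

arm_command(series="0.4 0 0 0.0025 0; 0.4 0 0 0 0; 0.4 0 0 0.0025 0; 0.4 0 0 0 0; 0.4 0 0 0 0; 0.4 0 0 0.0025 0; 0.4 0 0 0 0; 0.4 0 0 0 0; 0.4 0 0 0 0; 0.4 0 0 0 0")

```text
clock: 7.6
position: [0.4841, -0.2421, 0.0793]
ee_rot: [0.999, -0.039, 0.0, 0.0]
ft_force: [0.3, 0.9, 0.0]
grip_width: 0.602
grasp_force: 0.0
```

```bash
python3 d.py
python3 - <<'E'
from h import *
from workcell import viewer
c=viewer.camera("scene"); pickle.dump(c,open('pics/scene1.pkl','wb'))
cv2.imwrite('pics/s1.png',cv2.resize(c["pixels"][170:270,195:315],(720,600),interpolation=cv2.INTER_CUBIC)[:,:,::-1])
E
```

```text
t 7.60 pos [ 0.4841 -0.2421  0.0793] yaw -4.48 tilt [ 1.e-04 -1.e-04 -1.e+00] F [0.35 0.94 0.04] w 0.602 g 0.0
```

View pics/s1.png

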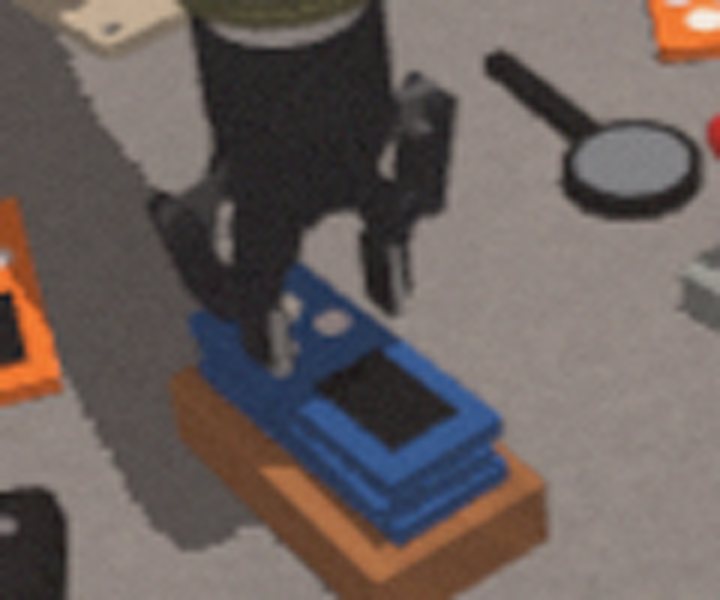

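Run:
```python
from h import *
s=load('scene1')
for z in(.06,.065,.07,.075,.08): print(z,proj(s,(.4841,-.2421,z)).round(1),proj(s,(.4841,-.2721,z)).round(1),proj(s,(.4841,-.2121,z)).round(1))
```

```text
0.06 [250.8 233. ] [241.8 238.7] [259.5 227.5]
0.065 [250.6 231.6] [241.6 237.3] [259.4 226.1]
0.07 [250.4 230.2] [241.4 235.8] [259.2 224.7]
0.075 [250.2 228.7] [241.1 234.4] [259.  223.3]
0.08 [250.1 227.3] [240.9 232.9] [258.9 221.8]
```

The picture shows both fingertips still just above the top panel, at about crop (278,372) and (398,313), so no contact yet. I'll carry on down in 1 mm steps.

arm_command(series="0.4 0 0 0.0025 0; 0.4 0 0 0 0; 0.4 0 0 0.0025 0; 0.4 0 0 0 0; 0.4 0 0 0.0025 0; 0.4 0 0 0 0; 0.4 0 0 0 0; 0.4 0 0 0 0; 0.4 0 0 0 0; 0.4 0 0 0 0")

```text
clock: 8.9
position: [0.4841, -0.2421, 0.0763]
ee_rot: [0.999, -0.039, 0.0, 0.0]
ft_force: [0.0, -0.4, -1.5]
grip_width: 0.6
grasp_force: 0.0
```

```bash
python3 d.py;python3 -c "
from workcell import manip;print(manip.tips_ahead)"
```

```text
t 8.90 pos [ 0.4841 -0.2421  0.0763] yaw -4.48 tilt [ 1.e-04 -1.e-04 -1.e+00] F [ 0.03 -0.45 -1.52] w 0.600 g 0.0
0.019
```

arm_command(series="0.4 0 0 0.0025 0; 0.4 0 0 0 0; 0.4 0 0 0 0; 0.4 0 0 0.0025 0; 0.4 0 0 0 0; 0.4 0 0 0 0; 0.4 0 0 0 0; 0.4 0 0 0 0; 0.4 0 0 0 0; 0.4 0 0 0 0")

```text
clock: 10.15
position: [0.4841, -0.2421, 0.0743]
ee_rot: [0.999, -0.039, 0.0, 0.0]
ft_force: [0.1, 0.5, -0.2]
grip_width: 0.596
grasp_force: 0.0
```

```bash
python3 d.py
python3 - <<'E'
from h import *
from workcell import viewer
for n in("scene","top"):
    c=viewer.camera(n); pickle.dump(c,open(f'pics/{n}2.pkl','wb'))
s=load('scene2');t=load('top2')
a=cv2.resize(s["pixels"][200:260,220:280],(480,480),interpolation=cv2.INTER_CUBIC)
a=cv2.convertScaleAbs(a,alpha=1.6,beta=15)
cv2.imwrite('pics/s2.png',a[:,:,::-1])
E
```

```text
t 10.15 pos [ 0.4841 -0.2421  0.0743] yaw -4.48 tilt [ 0.e+00 -1.e-04 -1.e+00] F [ 0.15  0.49 -0.16] w 0.596 g 0.0
```

View pics/s2.png

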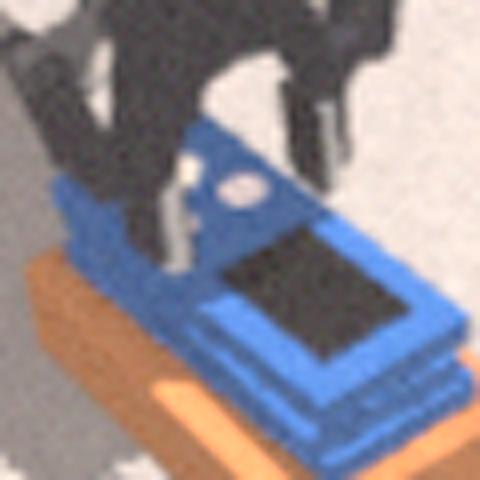

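The near fingertip is at about crop (170,272) and the far one at (322,190). By projection both are near z 0.076, about 6 mm above the face, so the force reading should settle it. Continuing down.

arm_command(series="0.4 0 0 0.0025 0; 0.4 0 0 0.0025 0; 0.4 0 0 0.0025 0; 0.4 0 0 0 0; 0.4 0 0 0.0025 0; 0.4 0 0 0 0; 0.4 0 0 0 0; 0.4 0 0 0 0; 0.4 0 0 0 0; 0.4 0 0 0 0")

```text
clock: 11.5
position: [0.4841, -0.2421, 0.0703]
ee_rot: [0.999, -0.039, -0.0, 0.0]
ft_force: [-0.3, -0.3, -0.3]
grip_width: 0.6
grasp_force: 0.0
```

```bash
python3 d.py
```

```text
t 11.50 pos [ 0.4841 -0.2421  0.0703] yaw -4.48 tilt [-0.e+00 -1.e-04 -1.e+00] F [-0.3  -0.31 -0.32] w 0.600 g 0.0
```

Run:
```python
from h import *
from workcell import viewer
for n in("scene","top"):
    c=viewer.camera(n); pickle.dump(c,open(f'pics/{n}3.pkl','wb'))
s=load('scene3');t=load('top3')
f=lambda c,x,y,w:cv2.convertScaleAbs(cv2.resize(c["pixels"][y:y+w,x:x+w],(400,400),interpolation=cv2.INTER_CUBIC),alpha=1.6,beta=15)
cv2.imwrite('pics/s3.png',np.hstack([f(s,226,208,40),f(t,350,165,80)])[:,:,::-1])
```

View pics/s3.png

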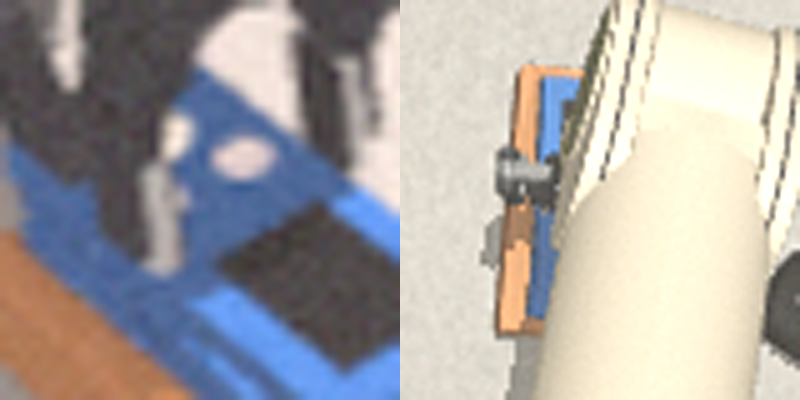

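The near tip at crop (160,270) sits just over the panel's near top edge, and the far tip is at about (345,170). Both look within 1–2 mm of the top face. A few more 1 mm steps to feel it.

arm_command(series="0.4 0 0 0.0025 0; 0.4 0 0 0 0; 0.4 0 0 0.0025 0; 0.4 0 0 0 0; 0.4 0 0 0 0; 0.4 0 0 0 0; 0.4 0 0 0 0; 0.4 0 0 0 0; 0.4 0 0 0 0; 0.4 0 0 0 0")

```text
clock: 12.85
position: [0.4841, -0.242, 0.0683]
ee_rot: [0.999, -0.039, 0.0, 0.0]
ft_force: [-0.2, -0.0, 0.4]
grip_width: 0.599
grasp_force: 0.0
```

```bash
python3 d.py
```

```text
t 12.85 pos [ 0.4841 -0.242   0.0683] yaw -4.48 tilt [ 1.e-04 -1.e-04 -1.e+00] F [-0.16 -0.04  0.41] w 0.599 g 0.0
```

arm_command(series="0.4 0 0 0.0025 0; 0.4 0 0 0 0; 0.4 0 0 0.0025 0; 0.4 0 0 0 0; 0.4 0 0 0.0025 0; 0.4 0 0 0 0; 0.4 0 0 0 0; 0.4 0 0 0 0; 0.4 0 0 0 0; 0.4 0 0 0 0")

```text
clock: 14.1
position: [0.4841, -0.2421, 0.0654]
ee_rot: [0.999, -0.039, 0.0, 0.0]
ft_force: [-0.2, -0.9, -0.3]
grip_width: 0.602
grasp_force: 0.0
```

```bash
python3 d.py
python3 - <<'E'
from h import *
from workcell import viewer
c=viewer.camera("scene"); pickle.dump(c,open('pics/scene4.pkl','wb'))
a,b=load('scene1')["pixels"],c["pixels"]
# near-finger tip: dark pixels per row around cols 236..245, blue top face below
for n in('scene1','scene2','scene3','scene4'):
    p=load(n)["pixels"]; print(n,[tuple(p[r,240]) for r in range(229,243)])
E
```

```text
t 14.10 pos [ 0.4841 -0.2421  0.0654] yaw -4.48 tilt [ 1.e-04 -1.e-04 -1.e+00] F [-0.2  -0.89 -0.31] w 0.602 g 0.0
scene1 [(np.uint8(67), np.uint8(63), np.uint8(62)), (np.uint8(64), np.uint8(60), np.uint8(57)), (np.uint8(77), np.uint8(75), np.uint8(80)), (np.uint8(66), np.uint8(73), np.uint8(93)), (np.uint8(43), np.uint8(59), np.uint8(88)), (np.uint8(42), np.uint8(59), np.uint8(90)), (np.uint8(40), np.uint8(58), np.uint8(88)), (np.uint8(40), np.uint8(55), np.uint8(85)), (np.uint8(40), np.uint8(53), np.uint8(78)), (np.uint8(36), np.uint8(54), np.uint8(83)), (np.uint8(43), np.uint8(55), np.uint8(83)), (np.uint8(36), np.uint8(50), np.uint8(75)), (np.uint8(44), np.uint8(57), np.uint8(85)), (np.uint8(51), np.uint8(61), np.uint8(90))]
scene2 [(np.uint8(64), np.uint8(63), np.uint8(63)), (np.uint8(59), np.uint8(57), np.uint8(57)), (np.uint8(52), np.uint8(48), np.uint8(49)), (np.uint8(57), np.uint8(54), np.uint8(56)), (np.uint8(73), np.uint8(74), np.uint8(83)), (np.uint8(48), np.uint8(60), np.uint8(89)), (np.uint8(39), np.uint8(56), np.uint8(87)), (np.uint8(39), np.uint8(53), np.uint8(81)), (
[... 810 characters left out ...]
9), np.uint8(53), np.uint8(82)), (np.uint8(48), np.uint8(60), np.uint8(89))]
scene4 [(np.uint8(65), np.uint8(60), np.uint8(62)), (np.uint8(57), np.uint8(52), np.uint8(52)), (np.uint8(56), np.uint8(52), np.uint8(54)), (np.uint8(49), np.uint8(46), np.uint8(48)), (np.uint8(40), np.uint8(41), np.uint8(41)), (np.uint8(43), np.uint8(39), np.uint8(43)), (np.uint8(57), np.uint8(56), np.uint8(62)), (np.uint8(53), np.uint8(63), np.uint8(82)), (np.uint8(37), np.uint8(51), np.uint8(78)), (np.uint8(43), np.uint8(58), np.uint8(86)), (np.uint8(38), np.uint8(52), np.uint8(82)), (np.uint8(39), np.uint8(50), np.uint8(78)), (np.uint8(38), np.uint8(53), np.uint8(81)), (np.uint8(54), np.uint8(64), np.uint8(94))]
```

Run:
```python
from h import *
np.set_printoptions(precision=4,suppress=True)
s,t=load('scene0'),load('top0')
# sanity: orange panels lie on bench -> top face z ~ .012 ; windows & orange centroids
for n,bs,bt in(('o1',(175,200,208,242),(380,250,425,308)),('o2',(298,150,325,183),(230,235,280,290))):
    a=blobs(s,bs,(3,150,120),(16,255,255))[0]; b=blobs(t,bt,(3,150,120),(16,255,255))[0]
    print(n,*tri(s,a[1],t,b[1]), onz(t,b[1],.012), onz(s,a[1],.012))
    w=blobs(s,bs,(0,0,0),(180,255,60)); v=blobs(t,bt,(0,0,0),(180,255,60)); print('  win',*tri(s,w[0][1],t,v[0][1]))
s=load('scene4')
M=s["pixels"].astype(int)
for r in range(226,244): print(r,[int(M[r,c].sum()) for c in range(234,246)], [('B' if M[r,c,2]>M[r,c,0]+18 else '.') for c in range(234,246)])
for dy in(.0255,.03,.035,.042):
  for dx in(-.011,.011): print(dy,dx,[proj(s,(.4841+dx,-.2421-dy,z)).round(1).tolist() for z in(.055,.065,.075)])
```

```text
o1 [ 0.2548 -0.2901  0.0003] 0.15002773651498733 0.08433068259229276 [ 0.2552 -0.288   0.012 ] [ 0.2683 -0.2966  0.012 ]
  win [ 0.2839 -0.3034  0.0097] 0.20699227167135636 0.11370993422173309
o2 [0.3106 0.1731 0.0013] 0.031667305839314645 0.02091150508962935 [0.3105 0.1718 0.012 ] [0.3223 0.1605 0.012 ]
  win [0.2859 0.1931 0.01  ] 0.15379544791723565 0.10379290961476838
226 [124, 130, 111, 110, 105, 102, 178, 260, 265, 211, 213, 188] ['.', '.', '.', '.', '.', '.', '.', '.', '.', '.', 'B', 'B']
227 [111, 129, 109, 90, 107, 114, 222, 321, 268, 260, 273, 191] ['.', '.', '.', '.', '.', '.', '.', '.', '.', '.', '.', 'B']
228 [170, 160, 114, 124, 101, 113, 227, 311, 291, 271, 256, 206] ['B', 'B', '.', '.', '.', '.', '.', '.', '.', '.', '.', 'B']
229 [195, 161, 120, 113, 106, 108, 187, 278, 296, 231, 181, 182] ['B', 'B', '.', '.', '.', '.', '.', '.', '.', '.', 'B', 'B']
230 [181, 171, 109, 122, 98, 120, 161, 259, 313, 255, 162, 181] ['B', 'B', '.', '.', '.', '.', '.', '.', '.', '.', 'B', 'B']
231 [164, 170, 135, 121, 96, 106, 162, 259, 308, 262, 165, 186] ['B', 'B', '.', '.', '.', '.', '.
[... 1331 characters left out ...]
, 172, 176, 211, 209] ['.', '.', '.', '.', '.', '.', 'B', 'B', 'B', 'B', 'B', 'B']
243 [220, 216, 213, 212, 211, 193, 180, 194, 193, 186, 179, 204] ['.', '.', '.', '.', '.', '.', '.', 'B', 'B', 'B', 'B', 'B']
0.0255 -0.011 [[240.8, 237.3], [240.3, 234.5], [239.8, 231.6]]
0.0255 0.011 [[246.1, 241.2], [245.7, 238.4], [245.2, 235.5]]
0.03 -0.011 [[239.4, 238.2], [238.9, 235.3], [238.5, 232.5]]
0.03 0.011 [[244.7, 242.1], [244.3, 239.2], [243.8, 236.4]]
0.035 -0.011 [[237.9, 239.1], [237.4, 236.3], [236.9, 233.4]]
0.035 0.011 [[243.2, 243.1], [242.7, 240.2], [242.3, 237.3]]
0.042 -0.011 [[235.7, 240.5], [235.2, 237.6], [234.7, 234.8]]
0.042 0.011 [[241.0, 244.5], [240.6, 241.6], [240.1, 238.7]]
```

The windows of the bench-level orange panels come out at z 0.010 against a true 0.012, so the cameras are sound, and the blue top face may be at about 0.071. The near tip's lower corner at (243.5,236.6) is near z 0.075, so contact should come in about 4–5 mm.

arm_command(series="0.4 0 0 0.0025 0; 0.4 0 0 0.0025 0; 0.4 0 0 0 0; 0.4 0 0 0.0025 0; 0.4 0 0 0 0; 0.4 0 0 0.0025 0; 0.4 0 0 0 0; 0.4 0 0 0 0; 0.4 0 0 0 0; 0.4 0 0 0 0")

```text
clock: 15.4
position: [0.4842, -0.2421, 0.0637]
ee_rot: [0.999, -0.039, 0.0, 0.0]
ft_force: [-11.5, 5.0, 27.9]
grip_width: 0.601
grasp_force: 14.1
```

```bash
python3 d.py
```

```text
t 15.40 pos [ 0.4842 -0.2421  0.0637] yaw -4.49 tilt [ 0.e+00 -9.e-04 -1.e+00] F [-11.51   5.04  27.91] w 0.601 g 14.1
```

Contact at last: 28 N on the fingertips at TCP z about 0.064, about 2 mm into the commanded press. So at this opening the tips lie roughly at the TCP plus 7 mm. I'll lift, open fully, then go down so that the tips overlap the top panel by about 8.5 mm, at TCP z about 0.054.

arm_command(series="0.4 0 0 -0.02 0; 0 0 -0.003 0 0; 0 0 0 0 0; 0 0 0 0 0; 0 0 0 0 0; 0 0 0 0.0125 0; 0 0 0 0.0125 0; 0 0 0 0.0125 0; 0 0 0 0 0; 0 0 0 0 0")

```text
clock: 16.65
position: [0.4843, -0.2408, 0.0544]
ee_rot: [0.999, -0.039, 0.0, 0.0]
ft_force: [0.0, -0.6, -0.7]
grip_width: 1.0
grasp_force: 0.0
```

```bash
python3 d.py
```

```text
t 16.65 pos [ 0.4843 -0.2408  0.0544] yaw -4.48 tilt [ 2.e-04 -1.e-04 -1.e+00] F [ 0.03 -0.56 -0.67] w 1.000 g 0.0
```

arm_command(series="1 0 0 0 0; 1 0 0 0 0; 1 0 0 0 0; 1 0 0 0 0; 1 0 0 0 0; 1 0 0 0 0; 1 0 0 0 0; 1 0 0 0 0; 1 0 0 -0.01 0; 1 0 0 -0.02 0", newtons=50)

```text
clock: 17.9
position: [0.4837, -0.2407, 0.0662]
ee_rot: [0.999, -0.039, -0.001, -0.0]
ft_force: [-0.0, -0.3, -2.6]
grip_width: 0.688
grasp_force: 54.1
```

```bash
python3 d.py
python3 - <<'E'
from h import *
from workcell import viewer
c=viewer.camera("scene"); pickle.dump(c,open('pics/scene5.pkl','wb'))
cv2.imwrite('pics/s5.png',cv2.convertScaleAbs(cv2.resize(c["pixels"][190:270,210:300],(675,600),interpolation=cv2.INTER_CUBIC),alpha=1.5,beta=10)[:,:,::-1])
E
```

```text
t 17.90 pos [ 0.4837 -0.2407  0.0662] yaw -4.48 tilt [-1.e-03  5.e-04 -1.e+00] F [-0.03 -0.26 -2.57] w 0.688 g 54.1
```

View pics/s5.png

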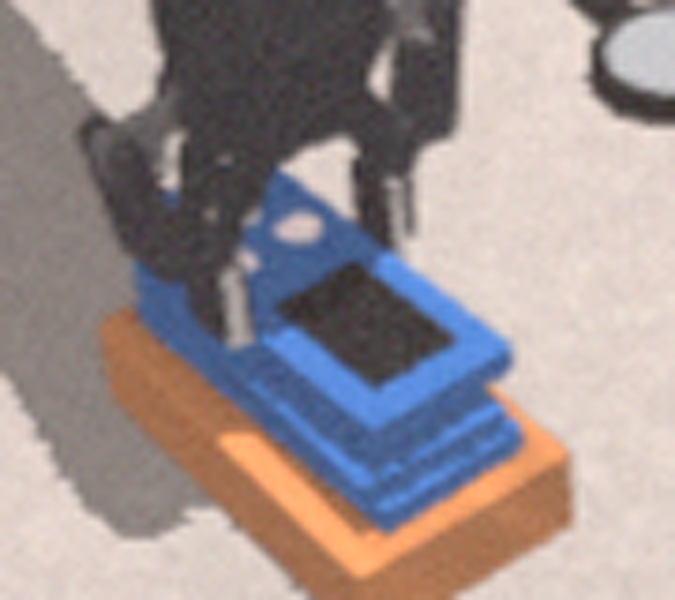

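The picture shows the top panel lifted clear with a gap over panel_b, and b and c still in place on the riser. The wrist reads about 2.6 N, which is one panel, so I'll lift and carry it to the rest.

arm_command(series="1 0 0 -0.11 0; 1 0 0 -0.11 -0.021; 1 0 0 -0.11 -0.021; 1 0.024 -0.13 0 0; 1 0.024 -0.13 0 0; 1 0.024 -0.13 0 0; 1 0.024 -0.13 0 0; 1 0.024 -0.13 0 0; 1 0.024 -0.13 0 0; 1 0.024 -0.13 0 0")

```text
clock: 19.2
position: [0.5318, 0.1277, 0.1986]
ee_rot: [1.0, 0.027, 0.0, 0.0]
ft_force: [0.8, -1.0, -3.3]
grip_width: 0.685
grasp_force: 55.2
```

```bash
python3 d.py .5346 .1962 .15 3.1
```

```text
t 19.20 pos [0.5318 0.1277 0.1986] yaw 3.06 tilt [ 6.e-04 -3.e-04 -1.e+00] F [ 0.77 -0.99 -3.29] w 0.685 g 55.2
spin -0.0002 then shift [ 0.0163 -0.1705  0.1215]
```

arm_command(series="1 0.008 -0.085 0 0; 1 0.008 -0.085 0 0; 1 0 0 0.04 0; 1 0 0 0.04 0; 1 0 0 0.04 0; 1 0 0 0 0; 1 0 0 0.01 0; 1 0 0 0.01 0; 1 0 0 0 0; 1 0 0 0 0", newtons=25)

```text
clock: 20.45
position: [0.5346, 0.1946, 0.1425]
ee_rot: [1.0, 0.027, 0.0, -0.0]
ft_force: [-1.0, 0.1, -2.1]
grip_width: 0.681
grasp_force: 55.2
```

```bash
python3 d.py .5346 .1962 .12 3.1
python3 - <<'E'
from h import *
from workcell import viewer
c=viewer.camera("scene"); pickle.dump(c,open('pics/scene6.pkl','wb'))
t=viewer.camera("top"); pickle.dump(t,open('pics/top6.pkl','wb'))
f=lambda c,x,y:cv2.convertScaleAbs(cv2.resize(c["pixels"][y:y+80,x:x+80],(400,400),interpolation=cv2.INTER_CUBIC),alpha=1.4,beta=10)[:,:,::-1]
cv2.imwrite('pics/s6.png',np.hstack([f(c,325,115),f(t,205,150)]))
E
```

```text
t 20.45 pos [0.5346 0.1946 0.1425] yaw 3.08 tilt [ 4.e-04  0.e+00 -1.e+00] F [-1.02  0.1  -2.14] w 0.681 g 55.2
spin -0.0001 then shift [ 0.0002 -0.004   0.0563]
```

View pics/s6.png

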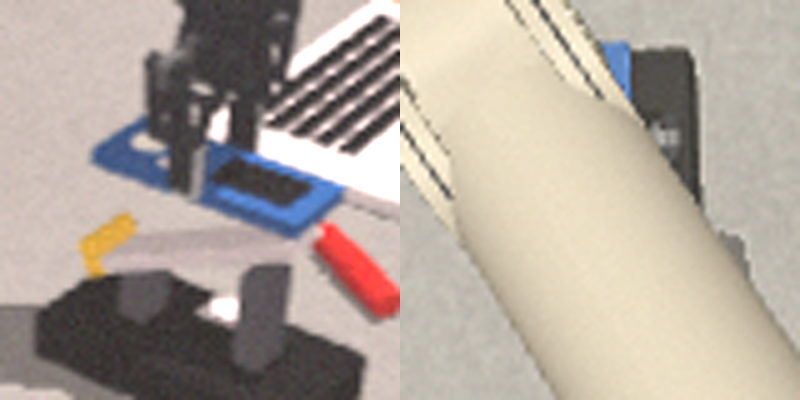

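The panel is held level over the bed, with the bed's tip under its window end at about crop (320,235), and the stop is visible at (95,245). I'll lower it with small steps so that the bed's high end tips the panel in the pads.

arm_command(series="1 0 -0.004 0.01 0; 1 0 0 0.01 0; 1 0 0 0.01 0; 1 0 0 0.005 0; 1 0 0 0.005 0; 1 0 0 0.005 0; 1 0 0 0.005 0; 1 0 0 0 0; 1 0 0 0 0; 1 0 0 0 0", newtons=20)

```text
clock: 21.8
position: [0.5346, 0.1963, 0.1226]
ee_rot: [1.0, 0.027, 0.0, -0.0]
ft_force: [-3.4, 1.5, 5.1]
grip_width: 0.681
grasp_force: 56.2
```

```bash
python3 d.py .5346 .1962 .10 3.1; python3 -c "
from workcell import manip;print(manip.get_obs()['torque'])"
```

```text
t 21.80 pos [0.5346 0.1963 0.1226] yaw 3.09 tilt [ 7.e-04  3.e-04 -1.e+00] F [-3.42  1.47  5.13] w 0.681 g 56.2
spin -0.0001 then shift [-0.0001  0.0004  0.0564]
[0.15789136 0.24752899 0.06811851]
```

arm_command(series="1 0 0 0.005 0; 1 0 0 0.005 0; 1 0 0 0.005 0; 1 0 0 0.005 0; 1 0 0 0.005 0; 1 0 0 0.005 0; 1 0 0 0 0; 1 0 0 0 0; 1 0 0 0 0; 1 0 0 0 0")

```text
clock: 23.05
position: [0.5344, 0.1961, 0.1103]
ee_rot: [1.0, 0.027, 0.0, -0.0]
ft_force: [-3.6, 2.1, 4.0]
grip_width: 0.686
grasp_force: 55.9
```

```bash
python3 d.py .5346 .1962 .10 3.1
python3 - <<'E'
from h import *
from workcell import viewer
c=viewer.camera("scene"); pickle.dump(c,open('pics/scene7.pkl','wb'))
p=c["pixels"]; hs=hsv(c)
m=cv2.inRange(hs,(100,100,40),(122,255,255)); m[:, :335]=0; m[:,400:]=0; m[:130]=0; m[185:]=0
ys,xs=np.nonzero(m); print(len(xs)); 
for x in range(340,396,3):
    r=ys[xs==x]; print((x,r.min(),r.max()) if len(r) else (x,),end=' ')
E
```

```text
t 23.05 pos [0.5344 0.1961 0.1103] yaw 3.08 tilt [ 0.  0. -1.] F [-3.56  2.14  4.03] w 0.686 g 55.9
spin -0.0001 then shift [ 0.0006 -0.0001  0.0258]
233
(340,) (343,) (346, np.int64(159), np.int64(161)) (349, np.int64(157), np.int64(161)) (352, np.int64(155), np.int64(162)) (355, np.int64(158), np.int64(162)) (358,) (361,) (364,) (367, np.int64(154), np.int64(162)) (370, np.int64(154), np.int64(163)) (373, np.int64(154), np.int64(163)) (376, np.int64(154), np.int64(163)) (379, np.int64(154), np.int64(163)) (382, np.int64(154), np.int64(163)) (385, np.int64(154), np.int64(162)) (388, np.int64(154), np.int64(160)) (391, np.int64(154), np.int64(157)) (394,)
```

arm_command(series="1 0 0 0.005 0; 1 0 0 0.005 0; 1 0 0 0.005 0; 1 0 0 0 0; 1 0 0 0.0025 0; 1 0 0 0 0; 1 0 0 0 0; 1 0 0 0 0; 1 0 0 0 0; 1 0 0 0 0")

```text
clock: 24.35
position: [0.5348, 0.1957, 0.1034]
ee_rot: [1.0, 0.027, 0.0, 0.0]
ft_force: [0.2, 0.2, 5.8]
grip_width: 0.681
grasp_force: 55.5
```

```bash
python3 d.py .5316 .1961 .10 3.1
```

```text
t 24.35 pos [0.5348 0.1957 0.1034] yaw 3.05 tilt [ 7.e-04 -3.e-04 -1.e+00] F [0.16 0.16 5.82] w 0.681 g 55.5
spin -0.0003 then shift [-0.008  -0.0014  0.0086]
```

arm_command(series="1 0 0 0.0025 0; 1 0 0 0 0; 1 0 0 0.0025 0; 1 0 0 0 0; 1 0 0 0.0012 0; 1 0 0 0 0; 1 0 0 0 0; 1 0 0 0 0; 1 0 0 0 0; 1 0 0 0 0")

```text
clock: 25.6
position: [0.5349, 0.1958, 0.1031]
ee_rot: [1.0, 0.027, 0.001, 0.001]
ft_force: [-10.9, -5.8, 26.9]
grip_width: 0.683
grasp_force: 58.0
```

```bash
python3 d.py .5316 .1961 .10 3.1
python3 - <<'E'
from h import *
from workcell import viewer
c=viewer.camera("scene"); pickle.dump(c,open('pics/scene8.pkl','wb'))
f=lambda c,x,y:cv2.convertScaleAbs(cv2.resize(c["pixels"][y:y+60,x:x+70],(700,600),interpolation=cv2.INTER_CUBIC),alpha=1.4,beta=10)[:,:,::-1]
cv2.imwrite('pics/s8.png',f(c,333,130))
E
```

```text
t 25.60 pos [0.5349 0.1958 0.1031] yaw 3.05 tilt [ 0.0015 -0.0012 -1.    ] F [-10.9   -5.82  26.9 ] w 0.683 g 58.0
spin -0.0003 then shift [-0.0082 -0.0012  0.0078]
```

View pics/s8.png

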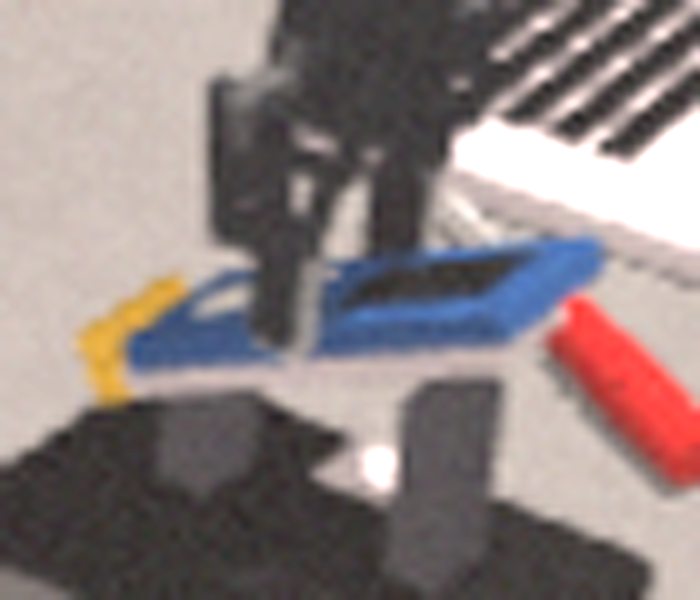

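This is the tenth and last picture. It shows the panel tilted and lying along the bed, its lower end at crop (130,355) beside the yellow stop. The 27 N reaction is square to the slope, which confirms it is flush. I'll ease off, then slide it down the slope to feel the stop.

arm_command(series="1 0 0 -0.0045 0; 1 0 0 0 0; 1 -0.0023 0 0.001 0; 1 -0.0023 0 0.001 0; 1 -0.0023 0 0.001 0; 1 0 0 0 0; 1 0 0 0 0; 1 0 0 0 0; 1 0 0 0 0; 1 0 0 0 0")

```text
clock: 26.9
position: [0.5326, 0.1957, 0.1022]
ee_rot: [1.0, 0.027, 0.001, -0.0]
ft_force: [0.5, -0.1, 9.0]
grip_width: 0.684
grasp_force: 55.9
```

```bash
python3 d.py .5316 .1961 .10 3.1
```

```text
t 26.90 pos [0.5326 0.1957 0.1022] yaw 3.04 tilt [ 2.1e-03  1.0e-04 -1.0e+00] F [ 0.46 -0.08  8.97] w 0.684 g 55.9
spin -0.0003 then shift [-0.0025 -0.001   0.0055]
```

arm_command(series="1 -0.0023 0 0.0008 0; 1 -0.0023 0 0.0008 0; 1 0 0 0 0; 1 0 0 0 0; 1 0 0 0 0; 1 0 0 0 0; 1 0 0 0 0; 1 0 0 0 0; 1 0 0 0 0; 1 0 0 0 0")

```text
clock: 28.15
position: [0.5304, 0.1956, 0.1012]
ee_rot: [1.0, 0.027, 0.001, 0.0]
ft_force: [0.1, 0.1, 6.3]
grip_width: 0.679
grasp_force: 55.7
```

```bash
python3 d.py .5316 .1961 .10 3.1
```

```text
t 28.15 pos [0.5304 0.1956 0.1012] yaw 3.04 tilt [ 1.3e-03 -1.0e-04 -1.0e+00] F [0.08 0.07 6.34] w 0.679 g 55.7
spin -0.0003 then shift [ 0.0029 -0.0011  0.0031]
```

arm_command(series="1 -0.0023 0 0.001 0; 1 -0.0023 0 0.001 0; 1 -0.0023 0 0.001 0; 1 0 0 0 0; 1 0 0 0 0; 1 0 0 0 0; 1 0 0 0 0; 1 0 0 0 0; 1 0 0 0 0; 1 0 0 0 0")

```text
clock: 29.4
position: [0.5276, 0.1954, 0.0999]
ee_rot: [1.0, 0.027, 0.0, 0.0]
ft_force: [-0.0, 0.6, 6.6]
grip_width: 0.684
grasp_force: 55.6
```

```bash
python3 d.py .5316 .1961 .10 3.1
python3 - <<'E'
from h import *
from workcell import viewer
c=viewer.camera("scene"); pickle.dump(c,open('pics/scene9.pkl','wb'))
for n in('scene8','scene9'):
    p=load(n)["pixels"]; print(n,[[tuple(map(int,p[r,x])) for x in range(341,350)] for r in(164,165)])
E
```

```text
t 29.40 pos [0.5276 0.1954 0.0999] yaw 3.05 tilt [ 1.e-03 -1.e-04 -1.e+00] F [-0.    0.64  6.64] w 0.684 g 55.6
spin -0.0003 then shift [ 0.0101 -0.0012 -0.0003]
scene8 [[(157, 122, 55), (159, 121, 45), (162, 121, 44), (142, 110, 49), (99, 86, 71), (42, 60, 90), (41, 58, 87), (45, 59, 88), (40, 57, 87)], [(148, 118, 74), (157, 117, 43), (159, 119, 44), (140, 104, 39), (101, 84, 68), (39, 55, 86), (39, 58, 88), (39, 55, 85), (44, 60, 89)]]
scene9 [[(158, 123, 58), (149, 117, 48), (113, 93, 72), (40, 57, 88), (41, 58, 89), (40, 58, 89), (43, 59, 90), (42, 59, 89), (43, 58, 89)], [(149, 118, 74), (154, 115, 39), (126, 99, 64), (51, 64, 90), (44, 59, 89), (41, 57, 86), (41, 56, 87), (43, 58, 86), (47, 61, 91)]]
```

Run:
```python
from h import *
from scipy.spatial.transform import Rotation as R
s=load('scene9'); p=[.467,.1925,.0728,3.06]
bed=lambda X: R.from_euler('ZY',[p[3],-25],degrees=True).apply(np.array(X)/1000)+p[:3]
for X in((0,-30,0),(0,-30,12),(5,-30,0),(150,-30,0),(150,-30,12),(150,30,12),(-10,-25,14),(0,-25,14),(-10,-25,0)): print(X,proj(s,bed(X)).round(1))
for n in('scene8','scene9'):
    for b in blobs(load(n),(335,130,400,185),(98,80,30),(125,255,255),20)[:3]: print(n,round(b[0]),b[1].round(1),b[3].round(1).tolist())
y=blobs(s,(330,145,365,180),(18,120,80),(35,255,255)); print(y[0][3].round(1).tolist())
```

```text
(0, -30, 0) [343.2 167.4]
(0, -30, 12) [342.1 164. ]
(5, -30, 0) [344.3 167.3]
(150, -30, 0) [380.5 164.7]
(150, -30, 12) [379.4 161.1]
(150, 30, 12) [389.7 153.4]
(-10, -25, 14) [340.6 163. ]
(0, -25, 14) [342.8 162.9]
(-10, -25, 0) [341.8 166.9]
scene8 221 [377.6 159. ] [[392.6, 154.3], [366.6, 156.1], [364.6, 164.4], [383.1, 163.4]]
scene8 51 [351.9 163.6] [[345.7, 163.9], [346.2, 166.3], [359.1, 165.1], [356.6, 161.1], [351.4, 159.9]]
scene9 219 [375.6 159.1] [[390.3, 154.3], [365.3, 156.1], [362.6, 164.8], [380.9, 163.7]]
scene9 49 [350.  163.7] [[343.7, 164.1], [345.9, 166.3], [356.8, 164.9], [355.3, 161.1], [349.7, 160.2]]
[[350.3, 157.4], [340.6, 163.2], [342.9, 170.2], [345.4, 169.1], [342.8, 163.7]]
```

The panel's lower corner is at pixel (343.7,164.1) against (342.1,164.0) predicted at the stop, and its upper end is about 0.6 px past. That leaves a 3–5 mm gap, so I'll keep sliding.

arm_command(series="1 -0.0023 0 0.001 0; 1 -0.0023 0 0.001 0; 1 -0.0023 0 0.001 0; 1 -0.0023 0 0.001 0; 1 0 0 0 0; 1 0 0 0 0; 1 0 0 0 0; 1 0 0 0 0; 1 0 0 0 0; 1 0 0 0 0")

```text
clock: 30.7
position: [0.5244, 0.1952, 0.0984]
ee_rot: [1.0, 0.026, 0.001, -0.0]
ft_force: [2.0, 0.5, 5.5]
grip_width: 0.679
grasp_force: 55.5
```

```bash
python3 d.py .5316 .1961 .10 3.1
```

```text
t 30.70 pos [0.5244 0.1952 0.0984] yaw 3.04 tilt [ 2.e-03  1.e-04 -1.e+00] F [1.98 0.54 5.47] w 0.679 g 55.5
spin -0.0004 then shift [ 0.0181 -0.0013 -0.0039]
```

arm_command(series="1 -0.0023 0 0.001 0; 1 -0.0023 0 0.001 0; 1 0 0 0 0; 1 0 0 0 0; 1 0 0 0 0; 1 0 0 0 0; 1 0 0 0 0; 1 0 0 0 0; 1 0 0 0 0; 1 0 0 0 0")

```text
clock: 31.95
position: [0.5243, 0.1952, 0.0984]
ee_rot: [1.0, 0.026, 0.003, -0.0]
ft_force: [8.3, 1.4, 5.1]
grip_width: 0.682
grasp_force: 55.4
```

```bash
python3 d.py .5316 .1961 .10 3.1
python3 - <<'E'
from h import *
from workcell import viewer
c=viewer.camera("scene"); pickle.dump(c,open('pics/scene10.pkl','wb'))
for b in blobs(c,(335,130,400,185),(98,80,30),(125,255,255),20)[:3]: print(round(b[0]),b[1].round(1),b[3].round(1).tolist())
E
```

```text
t 31.95 pos [0.5243 0.1952 0.0984] yaw 3.01 tilt [ 0.0056  0.001  -1.    ] F [8.26 1.36 5.15] w 0.682 g 55.4
spin -0.0005 then shift [ 0.0183 -0.0014 -0.004 ]
215 [374.6 159.2] [[389.3, 154.1], [364.3, 156.3], [361.7, 164.7], [380.1, 163.7]]
48 [349.2 163.7] [[342.7, 164.1], [345.8, 166.2], [355.8, 165.3], [354.1, 160.9], [348.9, 160.1]]
```

The stop is felt: about 8 N along x with no further travel, and the lower corner at 342.7 px matches the prediction. The TCP is within 0.5 mm of the bed's centre line. Releasing, lifting straight up, and starting towards the lever.

arm_command(series="0 0 0 0 0; 0 0 0 0 0; 0 0 0 0 0; 0 0 0 0 0; 0 0 0 -0.07 0; 0 0 0 -0.13 0; 0 0 0 -0.13 0; 1 -0.03 0.135 0 0; 1 -0.03 0.135 0 0; 1 -0.03 0.135 0 0")

```text
clock: 33.25
position: [0.4937, 0.0301, 0.2293]
ee_rot: [1.0, 0.027, 0.0, 0.0]
ft_force: [0.7, -0.0, 0.1]
grip_width: 0.377
grasp_force: 0.0
```

```bash
python3 d.py .487 -.0265 .08 3
python3 - <<'E'
from h import *
from workcell import viewer
c=viewer.camera("scene"); pickle.dump(c,open('pics/scene11.pkl','wb'))
for b in blobs(c,(335,130,400,185),(98,80,30),(125,255,255),20)[:3]: print(round(b[0]),b[1].round(1),b[3].round(1).tolist())
t=viewer.camera("top"); pickle.dump(t,open('pics/top11.pkl','wb'))
for b in blobs(t,(222,150,275,225),(98,80,30),(125,255,255),20)[:3]: print(round(b[0]),b[1].round(1),b[2].round(1).tolist())
b=blobs(c,(305,175,335,205),(0,130,80),(8,255,255)); print('knob',b[0][1] if b else None)
E
```

```text
t 33.25 pos [0.4937 0.0301 0.2293] yaw 3.09 tilt [ 4.e-04 -2.e-04 -1.e+00] F [ 0.72 -0.03  0.14] w 0.377 g 0.0
spin 0.0005 then shift [-0.0243  0.1403  0.3732]
310 [368.  160.3] [[389.2, 154.1], [365.1, 155.8], [360.3, 158.8], [353.2, 156.9], [351.4, 158.3], [355.8, 157.7], [357.7, 161.4], [348.4, 159.9], [342.3, 164.3], [347.2, 166.2], [379.9, 163.7], [388.8, 157.1]]
959 [243.4 187.7] [[230.7, 164.1], [251.3, 162.1], [255.8, 211.4], [235.3, 213.3]]
knob [316.7149525  192.18697094]
```

Run:
```python
from h import *
from scipy.spatial.transform import Rotation as R
t=load('top11'); s=load('scene11'); p=[.467,.1925,.0728,3.06]
bed=lambda X: R.from_euler('ZY',[p[3],-25],degrees=True).apply(np.array(X)/1000)+p[:3]
for X in((150,30,12),(150,-30,12),(0,-30,12),(0,30,12),(75,0,12)): print(X,proj(t,bed(X)).round(1),proj(s,bed(X)).round(1))
y=blobs(t,(225,200,270,225),(18,120,80),(35,255,255)); print(y[0][1],y[0][2].round(1).tolist())
```

```text
(150, 30, 12) [231.1 164.3] [389.7 153.4]
(150, -30, 12) [251.4 163.2] [379.4 161.1]
(0, -30, 12) [255.8 211.2] [342.1 164. ]
(0, 30, 12) [236.2 212.2] [352.6 156.9]
(75, 0, 12) [243.6 188.1] [365.2 158.9]
[246.56770978 214.10573769] [[237.6, 212.8], [255.0, 211.6], [255.3, 215.4], [237.8, 216.6]]
```

arm_command(series="1 -0.0125 0.07 0 0; 1 -0.012 0.07 0 0; 1 0 0 0.12 0; 1 0 0 0.12 0; 1 0 0 0.1 0; 1 0 0 0.033 0; 1 0 0 0 0; 1 0.02 0 0 0; 1 0 0 0 0; 1 0 0 0 0")

```text
clock: 34.6
position: [0.496, -0.0244, 0.0806]
ee_rot: [1.0, 0.027, 0.001, 0.0]
ft_force: [0.1, 0.0, 0.8]
grip_width: 0.001
grasp_force: 0.0
```

```bash
cat > k.py <<'E'
from h import *
from workcell import viewer
s=viewer.camera("scene");t=viewer.camera("top")
b=blobs(s,(300,170,350,210),(0,130,80),(8,255,255)); print('knob s',b[0][1] if b else None)
c=blobs(t,(300,160,335,210),(0,130,80),(8,255,255)); print('knob t',c[0][1] if c else None, tri(s,b[0][1],t,c[0][1]) if b and c else '')
E
python3 d.py; python3 k.py
```

```text
t 34.60 pos [ 0.496  -0.0244  0.0806] yaw 3.07 tilt [ 1.1e-03 -2.0e-04 -1.0e+00] F [0.11 0.04 0.84] w 0.001 g 0.0
knob s [316.66876703 192.02545234]
knob t None
```

The panel's corners match the predicted pose to about 0.5 px, or 1 mm. The shut fingers are at knob height on its robot side, so I'll push the lever over.

arm_command(series="1 0.0175 0 0 0; 1 0.0175 0 0 0; 1 0.0175 0 0 0; 1 0.0175 0 0 0; 1 0.0175 0 0 0; 1 0.0175 0 0 0; 1 0.0175 0 0 0; 1 0.0125 0 0 0; 1 0 0 0 0; 1 0 0 0 0")

```text
clock: 35.95
position: [0.5495, -0.0214, 0.0801]
ee_rot: [1.0, 0.027, 0.0, 0.0]
ft_force: [-0.2, 0.6, 0.4]
grip_width: 0.002
grasp_force: 0.0
```

```bash
python3 d.py; python3 k.py
```

```text
t 35.95 pos [ 0.5495 -0.0214  0.0801] yaw 3.09 tilt [ 3.e-04 -0.e+00 -1.e+00] F [-0.16  0.6   0.4 ] w 0.002 g 0.0
knob s [329.90192882 200.38467808]
knob t None
```

arm_command(series="1 0.005 0.001 0 0; 1 0.005 0.001 0 0; 1 0.005 0.001 0 0; 1 0.005 0.001 0 0; 1 0 0 0 0; 1 0 0 0 0; 1 0 0 0 0; 1 0 0 0 0; 1 0 0 0 0; 1 0 0 0 0")

```text
clock: 37.3
position: [0.5575, -0.0226, 0.08]
ee_rot: [1.0, 0.027, 0.0, 0.0]
ft_force: [-0.3, -0.4, -0.6]
grip_width: 0.001
grasp_force: 0.0
```

```bash
python3 d.py; python3 k.py
python3 - <<'E'
from h import *
s=load('scene0')
for a in(-.5,-.31,.3,.4,.5): print(a,proj(s,(.547+.08*np.sin(a),-.026,.022+.08*np.cos(a))).round(1))
E
```

```text
t 37.30 pos [ 0.5575 -0.0226  0.08  ] yaw 3.08 tilt [ 1.e-04 -1.e-04 -1.e+00] F [-0.26 -0.4  -0.58] w 0.001 g 0.0
knob s [331.97680075 202.48774527]
knob t None 
-0.5 [313.2 191.8]
-0.31 [316.7 192.1]
0.3 [329.3 198.7]
0.4 [331.3 200.6]
0.5 [333.2 202.6]
```

arm_command(series="1 0.0035 0 0 0; 1 0.0035 0 0 0; 1 0.0025 0 0 0; 1 0 0 0 0; 1 0 0 0 0; 1 0 0 0 0; 1 0 0 0 0; 1 0 0 0 0; 1 0 0 0 0; 1 0 0 0 0")

```text
clock: 38.65
position: [0.5592, -0.0225, 0.0795]
ee_rot: [1.0, 0.027, -0.002, 0.0]
ft_force: [-11.2, -1.0, 7.2]
grip_width: -0.002
grasp_force: 5.7
```

```bash
python3 d.py; python3 k.py
```

```text
t 38.65 pos [ 0.5592 -0.0225  0.0795] yaw 3.07 tilt [-4.8e-03 -7.0e-04 -1.0e+00] F [-11.25  -1.     7.23] w -0.002 g 5.7
knob s [332.2177764 202.7376907]
knob t None
```

The lever is at its end stop: 11 N, no further travel, and the knob at row 202.7 against 202.6 predicted. Backing off, then up and clear.

arm_command(series="1 -0.03 0 0 0; 1 -0.06 0 0 0; 1 0 0 -0.1 0; 1 0 0 -0.13 0; 1 0 0 -0.1 0; 1 -0.07 0.13 0 0; 1 -0.07 0.13 0 0; 1 0 0 0 0; 1 0 0 0 0; 1 0 0 0 0")

```text
clock: 40.0
position: [0.4755, -0.1298, 0.212]
ee_rot: [1.0, 0.028, 0.0, -0.0]
ft_force: [-0.1, 0.8, -0.1]
grip_width: -0.003
grasp_force: 0.0
```

```bash
python3 d.py; python3 k.py
python3 - <<'E'
from h import *
from workcell import viewer
c=viewer.camera("scene")
for b in blobs(c,(335,130,400,185),(98,80,30),(125,255,255),20)[:1]: print(round(b[0]),b[1].round(1),b[3].round(1).tolist())
for b in blobs(c,(220,200,300,270),(95,90,40),(125,255,255),20)[:1]: print('stack',round(b[0]),b[2].round(1).tolist())
d=np.abs(c["pixels"].astype(int)-load('scene0')["pixels"]).sum(2)
n,l,st,ce=cv2.connectedComponentsWithStats((d>90).astype(np.uint8)); print([(st[i,:5].tolist()) for i in range(1,n) if st[i,4]>25])
E
```

```text
t 40.00 pos [ 0.4755 -0.1298  0.212 ] yaw 3.21 tilt [ 5.e-04  2.e-04 -1.e+00] F [-0.09  0.76 -0.13] w -0.003 g 0.0
knob s [332.17898197 202.63617956]
knob t [317.53503836 172.18135994] (array([ 0.58249657, -0.02631345,  0.0910454 ]), np.float64(0.1972683455853205), np.float64(0.10353860388982929))
309 [368.  160.3] [[389.2, 154.1], [366.2, 155.7], [360.3, 158.8], [353.3, 156.9], [351.6, 158.3], [355.8, 157.7], [357.8, 161.3], [348.3, 159.9], [342.3, 164.3], [346.9, 166.2], [379.9, 163.7], [389.1, 156.8]]
stack 1086 [[224.5, 228.4], [240.2, 210.8], [280.4, 246.6], [264.7, 264.2]]
[[0, 0, 13, 7, 47], [141, 0, 28, 24, 456], [188, 0, 19, 17, 266], [210, 0, 58, 12, 368], [236, 0, 63, 167, 5240], [232, 16, 9, 18, 83], [195, 23, 14, 7, 30], [170, 24, 22, 6, 63], [290, 25, 6, 19, 96], [157, 30, 36, 12, 130], [202, 31, 7, 9, 36], [210, 43, 6, 14, 35], [164, 51, 15, 12, 129], [169, 61, 20, 50, 286], [205, 67, 26, 43, 571], [228, 72, 9, 15, 46], [0, 97, 48, 80, 1257], [209, 114, 11, 9, 57], [14, 154, 271, 125, 6375], [342, 154, 48, 14, 375], [194, 163, 28, 14, 222], [313, 188, 9, 10, 65], [328, 199, 9, 9, 68], [311, 210, 9, 5, 26], [325, 218, 7, 6, 32]]
```

```bash
python3 -c "
from workcell import manip; print(manip.hand_in())"
```

```text
the job is handed in; nothing more can be done
None
```

The job is handed in at about 40 s: the top blue panel lies face up on the sloped rest against the yellow stop, within about 1 mm by camera, panels b and c looked undisturbed on the riser, and the lever was pushed to its far end stop after I let go of the panel.

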